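# Latch the spring jig and hold its guard open

### The arm

A 6-joint arm with a two-finger parallel gripper is mounted at the origin on a cart in front of the work surface, level with it; the furniture and walls round the work are solid. World frame = base frame: x ahead of the robot, y to its left, z up, the work surface at z = 0. Lengths are in m, angles in degrees, forces in N, time in s.
With the tool pointing down it reaches from about 0.3 to 0.75 m from the base axis. Payload 8.5 kg.
Tool frame: the origin (TCP) lies between the finger pads; the fingertips stand env.finger_overhang ahead of it and the grasp point (between the pads) lies 2 mm behind it (env.finger_overhang is the distance from the TCP to the fingertips, in m); z points along the fingers, y is the line along which they close (so a half turn about z gives the same grasp; the last joint's range is limited). The gripper opens to 85 mm and grips with 20 to 120 N. Pads are 22 mm wide; open, the fingers measure 114 mm over their backs; the gripper's body (76 mm by 85 mm) begins 54 mm behind the grasp point. The pads swing forward as they close: fully open they stand 13 mm farther back than shut.
Start: joints at [63.696, 21.807, 74.336, -0, 83.858, -12.336], TCP at [0.133, 0.534, 0.248] pointing down, gripper open.
Joint ranges: [-178.18, 178.18], [-50.72, 133.34], [12.68, 142.11], [-81.47, 261.47], [9.98, 163.14], [-165.26, 165.26]. Speed limits (degrees/s): [136.94, 136.94, 180, 180, 180, 180].

### API

Orientations are given as a 3x3 rotation matrix whose columns are the frame's x, y, z axes.
In Python, from rig import env gives the robot as it stands. The module is installed in compiled form; this text tells all that it offers.
- The arm moves only by the tool jog_arm, never from a script. Its arguments are lists of equal length, an entry for each row: "hand": the finger opening in m, from 0 to 0.0854; "travel": the shift along the world's x, y, z in m, a list of three; "yaw": the turn about the world's z in rad. A call has exactly 5 rows; each row shifts and turns the commanded pose from where the row before left it; what a row does not reach is not made up. A row lasts 1/8 s, in which the tool goes at most 62.5 mm and 10.7 degrees, less where a joint would pass 70% of its speed; a pose out of reach is approached as far as the arm can. A call is refused whole if a number of a shift passes 0.0625 or a number of a turn 0.188, either way. A call with a gripper value outside its range is refused whole. The fingers move at their own pace and stop on an object; "grip_force" is the grip in N (left out, the last holds). Time passes only in rows, so rows that do not move let the fingers close, or fill a call up. It gives the time, the measured TCP pose, the force, the opening and the grip force at its end, in the units of the state.
- env.observe(): the state, without advancing time (a new reading comes with each control period).
- env.get_image(name): name is "side" or "top"; returns the picture (480x640x3 uint8, red, green, blue); there is no depth.
- env.calibration(name): a dict with "fx", "fy", "cx", "cy" (pixels), "k1" (the pictures are not rectified: a ray, as slopes to the right and down, at radius r is drawn at 1 + k1 r^2 times it, then the intrinsics apply), "position" and "rotation" of the camera in the world. Camera axes: x right, y down, z forward; pixel columns grow to the right and rows downward; lengths in m; the calibration is good to about 2 mm. A picture is of the moment at which its call begins. calibration takes no time and is no camera call.
- env.close_job(): hands the job in; it is judged then, once.
The state is a dict: "time_s": time; "q": joint angles; "qvel": joint speeds; "joint_efforts": joint torques, N m; "position": TCP position; "tool_rot": TCP orientation; "ft_force": force on the tool from outside, world axes, zero at the start; "wrist_torque": the same for the moment, N m; "grip_width": finger opening in m; "gripper_force": force on a finger pad.
Only numpy, scipy, OpenCV 4.12 (cv2) and the standard library are available. Lean on these libraries where they do the work, as an engineer would, in place of code of your own. Each camera call takes 0.05 s, during which the arm holds its last target. There are 200 camera calls.

### The job

A spring unit sits clamped in the jig under the see-through guard. First, with the guard still down, swing the steel drop latch at the jig's right-hand end over until it lies fully home on the cross pin of the carriage, so the spring cannot push the carriage back; only then lift the guard by the bar on its front and hold it open at 60 degrees (within about 5) so the fitter can reach in. The guard has no stay and falls shut if let go, so finish still holding it there steadily with the gripper; leave everything else on the bench where it is.

Things in the scene. Friction and masses are not known exactly. Their poses are not given: they have to be found in the camera images.
- jig: Clamping jig, fixed: dark steel bed 170 (x) x 360 (y) x 18 mm, grey blocks up to 102 mm high, a lying spring unit, screw with tommy bar at the -y end. Origin on the table top under its middle; its x points from its front (the handle's side) to its back, its y along the bed towards the guarded end, z up. Yaw within 0.25 rad. Top of the shut guard 122 mm, cheeks at the latch pivot 136 mm.
- latch (a joint): Angle of the drop latch, rad: 0 = level, home on the cross pin (hard stop); grows as its free end swings up, about the jig's x axis. Starts raised, 1.0 to 1.45, where the friction of the pivot (0.035 N m, about 0.5 N at the grip point) keeps it; below about 0.85 it sinks home by its own weight (80 g) when let go.
- latch_pivot (a point): Pivot of the drop latch on the jig's screw bracket, 122 mm above the table, at x 0, y -177 mm in the jig's frame. When closed the bar runs from it along the jig's +y.
- latch_grip (a point): Where to pinch the drop latch: on the bar's centre line, 80 mm from the pivot. Flat steel bar, 10 mm thick along the jig's x, 16 mm deep, 138 mm long, with a notch near its end that drops over a 10 mm cross pin 122 mm from the pivot. Pinch it across the 10 mm from above; it turns between the pads as it swings. Closed, it has 30 mm or more of free space below it here.
- guard (a joint): Opening angle of the guard, rad: 0 = shut, as it starts; grows as its front swings up, about the jig's y axis; 1.047 = 60 degrees. Weighs 0.8 kg (20 percent either way), almost no friction, no stay or spring: it falls shut if let go (about 4 N at the handle when nearly shut).
- guard_hinge (a point): Middle of the guard's hinge line at the back of the jig, 118 mm above the table, at x 75, y 60 mm in the jig's frame; the line runs along the jig's y.
- guard_handle (a point): Middle of the guard's handle: straight black bar, 13 mm thick, 110 mm long along the jig's y, 38 mm in front of the guard's front panel. Shut, it is 106 mm above the table, 190 mm in front of the hinge line and 12 mm lower. Pinch it from above, fingers closing along the jig's x; it turns between the pads as the guard swings. Guard: clear panels, dark frame, 185 mm wide, 154 deep, front 80 high.
- disc: Bystander: turned steel disc, 62 mm across, 12 mm thick, in front of the jig; origin at its underside.
- hex_key: Bystander: hex key 93 mm long, 6 mm thick, in front of the jig; origin at its underside.
- grease_tin: Bystander: flat round tin, 70 mm across, 28 mm high, front left of the jig; origin at its underside.
- spring_unit: Bystander: upright spring unit, 65 mm across, 147 mm high, left of the jig; origin at its underside.
- piston: Bystander: upright white piston with a steel stem, 65 mm across, 103 mm high, behind the spring unit; origin at its underside.
- thread_lock: Bystander: small bottle, 36 mm across, 104 mm high, behind the jig; origin at its underside.
- screwdriver: Bystander: screwdriver, 190 mm long, 25 mm thick, front right of the jig; origin at its underside.
- tape_roll: Bystander: roll of tape lying flat, 92 mm across, 19 mm high, at the right-hand end of the jig; origin at its underside.

How it is judged (in metres and radians):
On the way, in this order (a step that is already met when the one before it is completed fails the run):
1. the drop latch lies home on the cross pin while the guard is still shut (value of joint each of latch, guard below 0.08 rad), for 0.2 s.
2. the gripper's fingers hold the guard open at 60 degrees (value of joint guard between 0.908 and 1.187 rad and contact force between guard and the fingers above 0.4 N), for 0.3 s.
At the end, for the whole second after the job is handed in: The guard stands still at 52 to 68 degrees, carried by the gripper's fingers (over 0.4 N between fingers and guard), and the drop latch lies home on the cross pin (under 0.08 rad), all through the last second (all of step 2 and velocity of joint guard between -0.1 and 0.1 rad/s and value of joint latch below 0.08 rad); the arm keeps its last pose, push and grip.
It fails at once if the guard is lifted while the drop latch is not home (value of joint guard above 0.15 rad and value of joint latch above 0.12 rad).
It fails at once if a bystander is shifted by more than 20 mm (distance of any of disc, hex_key, grease_tin, spring_unit, piston, thread_lock, screwdriver, tape_roll from where it was at the start of the episode above 0.02 m).
It also fails if it takes over 58 s, if anything falls off the work surface, if the arm or the gripper's body presses on something with over 40 N, if the wrist force passes 120 N, or if a joint passes its speed limit or range.

## Working session

There is one attempt and no reset: what is moved stays moved. The work goes in short steps, Python scripts to look and compute and a tool call to move; the robot and the scene stay as the last step left them, time stands still between calls to the robot, and variables do not carry over. Pictures are saved under pics/ and viewed, at most 10 in all, crops included, and the job is handed in when it is done.

Besides the shell and the picture viewer there is one more tool, called after "Emit:" as name([rows], argument=value, ...), one row to a line, values as JSON. jog_arm: Moves the arm, as the interface text tells. Its arguments: {"type":"object","properties":{"hand":{"type":"array"},"travel":{"type":"array"},"yaw":{"type":"array"},"grip_force":{"type":"number"}},"required":["hand","travel","yaw"]}

```bash
mkdir -p pics; python3 - <<'E'
from rig import env
import cv2
for n in("side","top"):
    cv2.imwrite(f"pics/{n}0.png",env.get_image(n)[:,:,::-1]); print(n,env.calibration(n))
print(env.observe(),env.finger_overhang)
E
```

```text
side {'fx': 562.55296275034, 'fy': 562.55296275034, 'cx': 322.90566825837027, 'cy': 236.10233213572053, 'k1': -0.09707709501095334, 'position': array([ 0.00965658, -0.86661745,  0.72336811]), 'rotation': array([[ 0.84581353, -0.26039133,  0.46561339],
       [-0.53319402, -0.44112862,  0.72187927],
       [ 0.01742429, -0.85883753, -0.51195165]])}
top {'fx': 447.5810741827901, 'fy': 447.5810741827901, 'cx': 318.87473591177184, 'cy': 239.29495932110117, 'k1': 0.0009501333227674453, 'position': array([ 0.47801307, -0.01565592,  0.98748222]), 'rotation': array([[ 0.01190541, -0.9929221 ,  0.11816918],
       [-0.99989234, -0.01283532, -0.00711139],
       [ 0.00857779, -0.1180718 , -0.99296801]])}
{'time_s': 0.1, 'q': array([ 6.36956931e+01,  2.18380662e+01,  7.43778363e+01,  1.55844543e-03,
        8.38581533e+01, -1.23363715e+01]), 'qvel': array([ 0.05921946,  0.06612134, -0.13871145,  0.11723876, -0.00149272,
       -0.03248473]), 'joint_efforts': array([ 4.05404367e-03, -4.49222302e+01, -2.31658477e+01, -1.31191900e-04,
        3.67021930e-03, -2.38915042e-06]), 'position': array([0.1326562 , 0.53352738, 0.24777988]), 'tool_rot': array([[-9.70430165e-01,  2.41381314e-01, -5.97008012e-04],
       [ 2.41381862e-01,  9.70429535e-01, -1.14669732e-03],
       [ 3.02562902e-04, -1.25689657e-03, -9.99999164e-01]]), 'ft_force': array([ 0.95755096,  0.36294439, -0.71342209]), 'wrist_torque': array([ 0.00383219, -0.01742643,  0.04298438]), 'gripper_force': 0.0, 'grip_width': 0.08514463855890099} 0.017
```

View pics/side0.png

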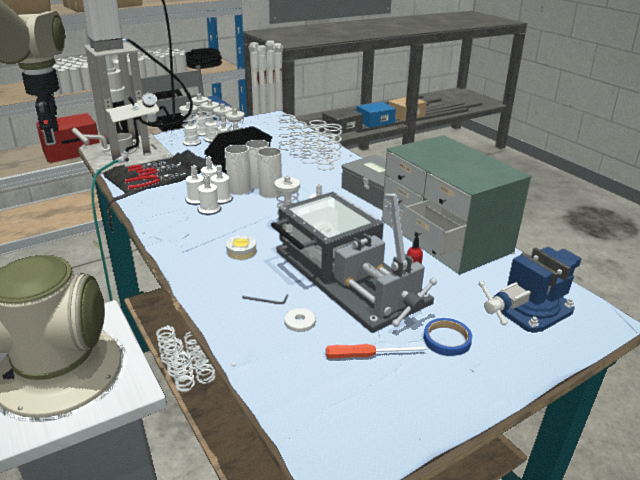

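View pics/top0.png

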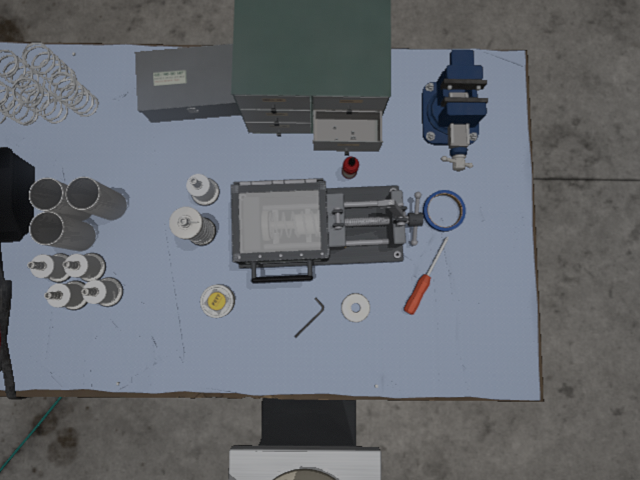

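The side view shows the raised latch at about (395,225) and the guard frame at (330,225). The top view shows the handle bar from (252,278) to (313,278) and the jig from (232,180) to (403,265). I'll crop both to get finer points.

```bash
python3 - <<'E'
import cv2
a=cv2.imread("pics/top0.png")[170:290,225:425]; cv2.imwrite("pics/topc.png",cv2.resize(a,None,fx=4,fy=4,interpolation=2))
a=cv2.imread("pics/side0.png")[180:340,265:445]; cv2.imwrite("pics/sidec.png",cv2.resize(a,(720,640))[:600])
E
```

```text
(no output)
```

View pics/topc.png

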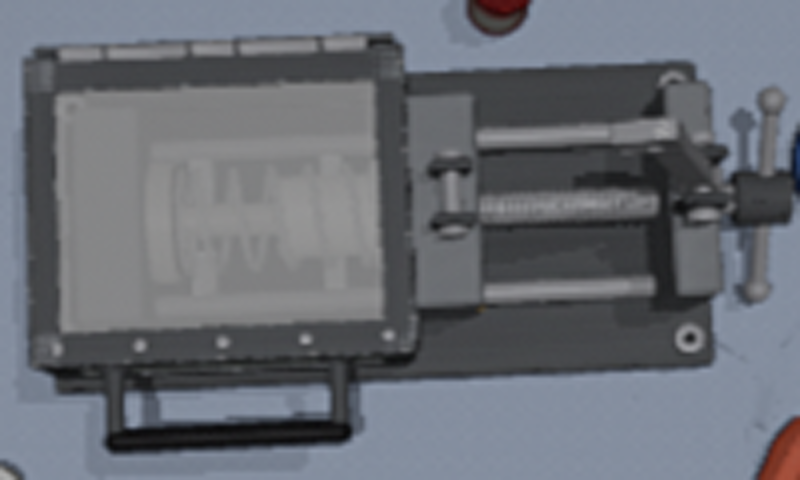

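View pics/sidec.png

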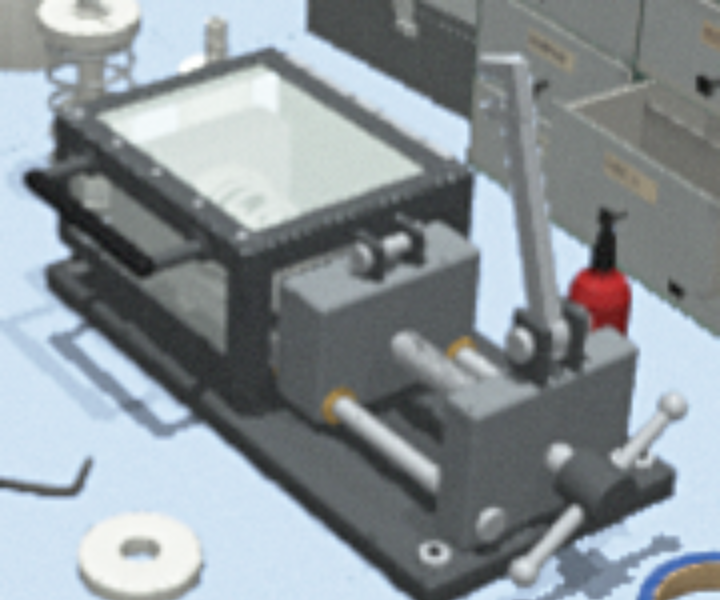

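The crops give, in full-resolution top pixels, handle ends at (251.8,280.3) and (312.5,277.8) and bed right corners at (403.3,260.5) and (398,186.3). In the side view the latch tip is at about (391,195) and the pivot at (401,265). I'll fit the jig pose and latch angle to these.

```bash
cat > h.py <<'E'
import numpy as np
from rig import env
from scipy.optimize import least_squares
C={n:env.calibration(n) for n in("side","top")}
def proj(n,p):
    c=C[n]; d=c["rotation"].T@(np.asarray(p)-c["position"]); s=d[:2]/d[2]; s=s*(1+c["k1"]*(s@s))
    return np.array([c["fx"]*s[0]+c["cx"],c["fy"]*s[1]+c["cy"]])
def W(pose,p):
    x,y,a=pose; return np.array([x+np.cos(a)*p[0]-np.sin(a)*p[1],y+np.sin(a)*p[0]+np.cos(a)*p[1],p[2]])
def T(u,v): return (225+u/4,170+v/4)
def S(u,v): return (265+u/4,180+v/4)
E
python3 - <<'E'
from h import *
O=[("top",T(107,441),(-.115,.115,.106)),("top",T(350,431),(-.115,.005,.106)),("top",T(713,362),(-.085,-.18,.018)),("top",T(692,65),(.085,-.18,.018)),
("top",T(412,352),(-.079,-.0325,.122)),("top",T(32,366),(-.079,.1525,.122)),
("side",S(30,182),(-.115,.115,.106)),("side",S(150,265),(-.115,.005,.106)),("side",S(545,338),(0,-.177,.122))]
lt=[("side",S(505,60)),("top",T(655,130))]
def tip(q): return (0,-.177+q[4]*np.cos(q[3]),.122+q[4]*np.sin(q[3]))
def f(q):
    return np.concatenate([proj(n,W(q[:3],p))-o for n,o,p in O]+[proj(lt[0][0],W(q[:3],tip(q)))-lt[0][1]])
r=least_squares(f,[.45,0,0,1.2,.138],loss="soft_l1"); q=r.x
print(q.round(4)); print(f(q).reshape(-1,2).round(1))
print("top tip pred",(proj("top",W(q[:3],tip(q)))-[225,170])*4, "pivot",(proj("top",W(q[:3],(0,-.177,.122)))-[225,170])*4)
for n,p in dict(grip=(0,-.177+.08*np.cos(q[3]),.122+.08*np.sin(q[3])),pivot=(0,-.177,.122),handle=(-.115,.06,.106),hinge=(.075,.06,.118)).items(): print(n,W(q[:3],p).round(4))
E
```

```text
[ 0.6221 -0.0087  0.0475  1.2422  0.1382]
[[ 4.  -0.6]
 [-0.6 -0.1]
 [-6.4  1.6]
 [-5.5 -0.7]
 [ 2.5  0.1]
 [ 1.9 -0.1]
 [ 0.5 -0.5]
 [-2.4  0.7]
 [-0.3 -0.4]
 [ 0.  -0. ]]
top tip pred [664.42633725 131.40855559] pivot [710.04815455 181.39680313]
grip [ 0.6292 -0.1597  0.1977]
pivot [ 0.6305 -0.1855  0.122 ]
handle [0.5043 0.0458 0.106 ]
hinge [0.6941 0.0548 0.118 ]
```

```bash
python3 - <<'E'
from h import *
G=[("top",T(107,441),(-.115,.115,.106)),("top",T(350,431),(-.115,.005,.106)),
("top",T(412,352),(-.079,-.0325,.122)),("top",T(32,366),(-.079,.1525,.122)),
("side",S(30,182),(-.115,.115,.106)),("side",S(150,265),(-.115,.005,.106))]
r=least_squares(lambda q:np.concatenate([proj(n,W(q[:3],p))-o for n,o,p in G]),[.62,0,0.05]); print("guard",r.x.round(4),r.fun.reshape(-1,2).round(1).tolist(),"handle",W(r.x,(-.115,.06,.106)))
a=r.x[2]
L=[("top",T(709,178)),("side",S(545,338))]
r=least_squares(lambda q:np.concatenate([proj(n,[q[0],q[1],.122])-o for n,o in L]),[.63,-.18]);print("pivot",r.x,r.fun); P=r.x
def tip(q): return [P[0]-np.sin(a)*q[1]*np.cos(q[0])+0*q[0],P[1]+np.cos(a)*q[1]*np.cos(q[0]),.122+q[1]*np.sin(q[0])]
L=[("top",T(655,130)),("side",S(505,60))]
r=least_squares(lambda q:np.concatenate([proj(n,tip(q))-o for n,o in L]),[1.2,.138]);print("latch",r.x,r.fun)
E
```

```text
guard [ 0.6234 -0.0041  0.0633] [[2.7, -0.5], [-2.0, -0.8], [0.8, -1.0], [0.2, 0.4], [-0.2, -1.0], [-2.5, -0.1]] handle [0.50484364 0.0485134  0.106     ]
pivot [ 0.63159626 -0.18531521] [ 0.18229517  0.27993497  0.14285335 -0.57528416]
latch [1.22073968 0.13795211] [ 0.55027494  0.32119727 -0.87284515 -0.04165901]
```

Guard and pivot now fit well: handle at about (.505,.047,.106), pivot at (.631,-.185,.122), latch angle about 1.22. I'll move round in front of the jig to the -y side with the fingers shut, push the latch over, then take the handle.

Emit:
jog_arm([
  [0.02,-0.045,0.016],
  [0.022,-0.05,0.016],
  [0.024,-0.05,0.016],
  [0.024,-0.05,0.016],
  [0.024,-0.05,0.016],
], hand=[0,0,0,0,0], yaw=[-0.16,-0.16,-0.16,-0.16,-0.16])

```text
time_s: 0.72
position: [0.247, 0.2871, 0.3287]
tool_rot: [[-0.499, 0.867, -0.0], [0.867, 0.499, -0.0], [-0.0, -0.0, -1.0]]
ft_force: [1.0, 0.0, -0.1]
grip_width: 0.0004
gripper_force: 0.0
```

Emit:
jog_arm([
  [0.024,-0.055,0],
  [0.024,-0.055,0],
  [0.024,-0.055,0],
  [0.024,-0.055,0],
  [0.024,-0.055,0],
], hand=[0,0,0,0,0], yaw=[-0.16,-0.16,-0.14,0,0])

```text
time_s: 1.35
position: [0.367, 0.0117, 0.3283]
tool_rot: [[-0.066, 0.998, 0.0], [0.998, 0.066, 0.0], [0.0, 0.0, -1.0]]
ft_force: [0.7, 1.0, -0.2]
grip_width: 0.0001
gripper_force: 0.0
```

Emit:
jog_arm([
  [0.03,-0.05,0],
  [0.03,-0.05,0],
  [0.04,-0.045,0],
  [0.04,-0.045,0],
  [0.04,-0.04,0],
], hand=[0,0,0,0,0], yaw=[0,0,0,0,0])

```text
time_s: 1.98
position: [0.5477, -0.218, 0.3278]
tool_rot: [[-0.066, 0.998, -0.001], [0.998, 0.066, 0.0], [0.0, -0.001, -1.0]]
ft_force: [-0.6, 0.2, 0.6]
grip_width: -0.0002
gripper_force: 0.0
```

Emit:
jog_arm([
  [0.04,-0.02,-0.01],
  [0.04,0,-0.02],
  [0.003,0,-0.04],
  [0,0,-0.041],
  [0,0,0],
], hand=[0,0,0,0,0], yaw=[0,0,0,0,0])

```text
time_s: 2.6
position: [0.6287, -0.2357, 0.214]
tool_rot: [[-0.067, 0.998, -0.007], [0.998, 0.067, 0.004], [0.004, -0.006, -1.0]]
ft_force: [-0.5, -0.6, 0.8]
grip_width: -0.0002
gripper_force: 0.0
```

Emit:
jog_arm([
  [0,0.02,0],
  [0,0.02,0],
  [0,0.015,0],
  [0,0.012,0],
  [0,0.012,0],
], hand=[0,0,0,0,0], yaw=[0,0,0,0,0])

```text
time_s: 3.22
position: [0.6298, -0.1564, 0.2175]
tool_rot: [[-0.067, 0.998, 0.0], [0.998, 0.067, -0.0], [-0.0, 0.0, -1.0]]
ft_force: [1.0, -0.7, 0.3]
grip_width: -0.0001
gripper_force: 0.1
```

Emit:
jog_arm([
  [0,0.012,0],
  [0,0.012,0],
  [0,0.012,0],
  [0,0.012,0],
  [0,0,0],
], hand=[0,0,0,0,0], yaw=[0,0,0,0,0])

```text
time_s: 3.85
position: [0.6298, -0.1084, 0.2174]
tool_rot: [[-0.068, 0.998, 0.0], [0.998, 0.068, 0.0], [0.0, 0.0, -1.0]]
ft_force: [0.4, -0.1, -0.3]
grip_width: 0.0002
gripper_force: 0.0
```

```bash
python3 - <<'E'
from rig import env
import cv2
a=env.get_image("side")[140:320,265:465,::-1]; cv2.imwrite("pics/s1.png",cv2.resize(a,(640,576)))
E
```

```text
(no output)
```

View pics/s1.png

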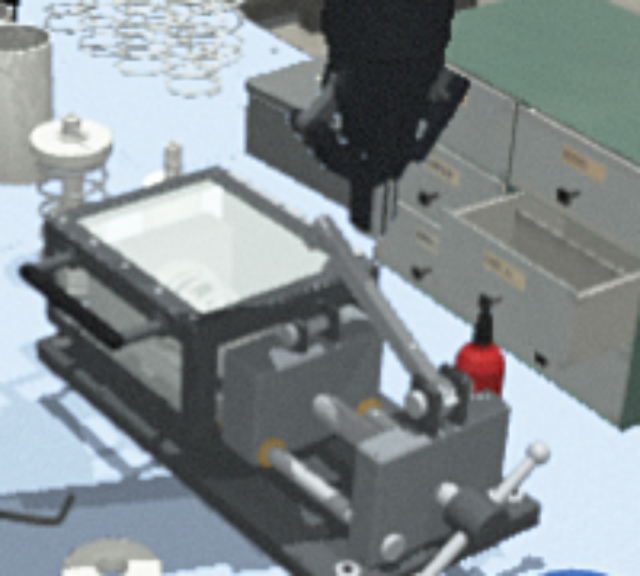

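The latch has swung down to roughly 45° and is leaning against the fingers. I'll keep pushing and follow it down.

Emit:
jog_arm([
  [0,0.012,0],
  [0,0.006,-0.01],
  [0,0,-0.012],
  [0,0,-0.012],
  [0,0,-0.01],
], hand=[0,0,0,0,0], yaw=[0,0,0,0,0])

```text
time_s: 4.53
position: [0.6296, -0.0915, 0.1721]
tool_rot: [[-0.067, 0.998, -0.001], [0.998, 0.067, 0.0], [0.0, -0.001, -1.0]]
ft_force: [-0.2, -0.3, 0.0]
grip_width: 0.0002
gripper_force: 0.0
```

Emit:
jog_arm([
  [0,0,-0.01],
  [0,0,-0.008],
  [0,0,-0.005],
  [0,0,0],
  [0,0,0],
], hand=[0,0,0,0,0], yaw=[0,0,0,0,0])

```text
time_s: 5.15
position: [0.6299, -0.0913, 0.1507]
tool_rot: [[-0.067, 0.998, 0.001], [0.998, 0.067, -0.0], [-0.0, 0.001, -1.0]]
ft_force: [0.1, 0.1, 0.4]
grip_width: -0.0002
gripper_force: 0.0
```

```bash
python3 - <<'E'
from rig import env
import cv2
a=env.get_image("side")[140:320,265:465,::-1]; cv2.imwrite("pics/s2.png",cv2.resize(a,(640,576)))
E
```

```text
(no output)
```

View pics/s2.png

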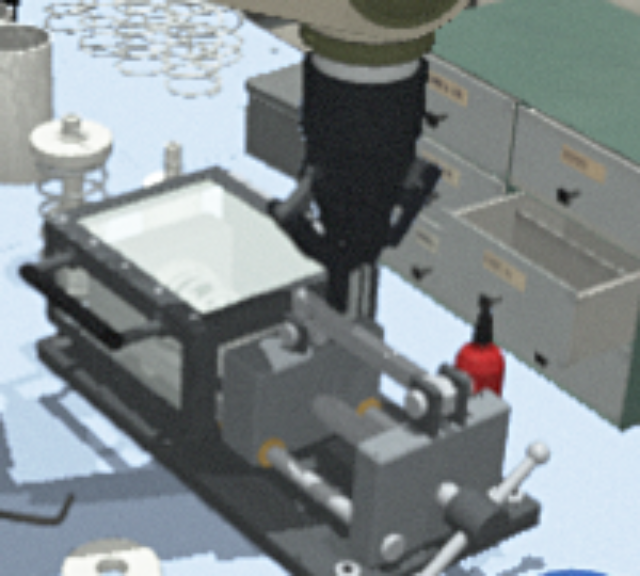

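```bash
python3 - <<'E'
from h import *
a=.055;P=np.array([.631,-.185])
for th in(0,.1,.2,.3,.4):
    for s in (.122,.138): 
        p=[P[0]-np.sin(a)*s*np.cos(th),P[1]+np.cos(a)*s*np.cos(th),.122+s*np.sin(th)]
        print(th,s,((proj("side",p)-[265,140])*3.2).round())
print(((proj("side",[*P,.122])-[265,140])*3.2).round())
for z in(.13,.135): print(((proj("side",[.63,-.091,z])-[265,140])*3.2).round())
E
```

```text
0 0.122 [309. 311.]
0 0.138 [294. 300.]
0.1 0.122 [311. 295.]
0.1 0.138 [296. 283.]
0.2 0.122 [314. 280.]
0.2 0.138 [299. 266.]
0.3 0.122 [318. 266.]
0.3 0.138 [303. 250.]
0.4 0.122 [323. 253.]
0.4 0.138 [309. 235.]
[435. 397.]
[343. 317.]
[343. 310.]
```

The bar's free end is at about (301,297) in the crop, against a prediction of (294,300) for level, so it looks home. I'll press gently to confirm.

Emit:
jog_arm([
  [0,0,-0.001],
  [0,0,-0.001],
  [0,0,-0.001],
  [0,0,-0.001],
  [0,0,0],
], hand=[0,0,0,0,0], yaw=[0,0,0,0,0])

```text
time_s: 5.82
position: [0.6298, -0.0913, 0.147]
tool_rot: [[-0.067, 0.998, 0.001], [0.998, 0.067, -0.0], [-0.0, 0.001, -1.0]]
ft_force: [-1.8, -0.5, 5.1]
grip_width: -0.0002
gripper_force: 2.5
```

There is contact exactly at bar-top height (0.130), so the latch is home. I'll lift off and go to the handle.

Emit:
jog_arm([
  [0,0,0.03],
  [0,0,0.04],
  [-0.02,0.02,0.02],
  [-0.035,0.04,0],
  [-0.035,0.04,0],
], hand=[0,0,0,0.03,0.03], yaw=[0,0,0,0,0])

```text
time_s: 6.45
position: [0.5387, 0.0096, 0.2363]
tool_rot: [[-0.066, 0.998, 0.0], [0.998, 0.066, 0.0], [0.0, 0.0, -1.0]]
ft_force: [1.0, 0.3, -1.2]
grip_width: 0.0299
gripper_force: 0.0
```

Emit:
jog_arm([
  [-0.035,0.038,0],
  [0,0,-0.03],
  [0,0,-0.03],
  [0,0,-0.02],
  [0,0,0],
], hand=[0.032,0.032,0.032,0.032,0.032], yaw=[0,0,0,0,0])

```text
time_s: 7.08
position: [0.5042, 0.0468, 0.1553]
tool_rot: [[-0.067, 0.998, -0.003], [0.998, 0.067, 0.0], [0.001, -0.003, -1.0]]
ft_force: [0.0, -0.4, 1.1]
grip_width: 0.032
gripper_force: 0.0
```

```bash
python3 - <<'E'
from rig import env
import cv2,numpy as np
a=env.get_image("side")[140:320,245:425,::-1];b=env.get_image("top")[170:310,225:365,::-1]
cv2.imwrite("pics/s3.png",np.hstack([cv2.resize(a,(400,400)),cv2.resize(b,(400,400))]))
from h import proj
print((proj("side",[.505,.047,.106])-[245,140])*400/180,(proj("top",[.505,.047,.106])-[225,170])*400/140)
E
```

```text
[ 91.36122424 211.70944656] [166.4222251  309.37358605]
```

View pics/s3.png

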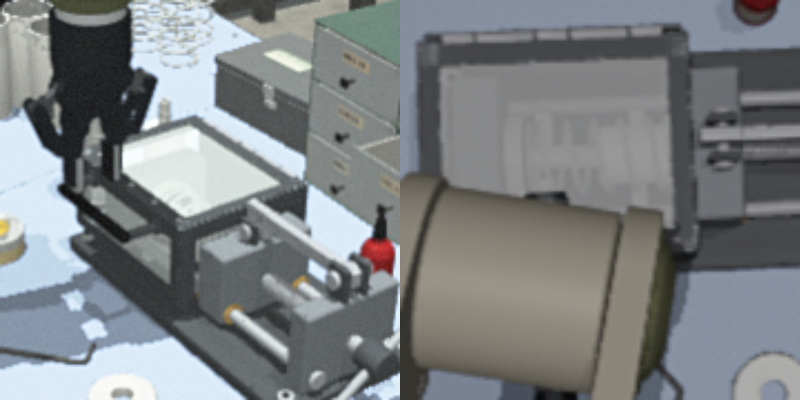

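The fingers straddle the handle, around (90,190) in the left panel, and the latch lies down. I'll descend and grip.

Emit:
jog_arm([
  [0,0,-0.015],
  [0,0,-0.015],
  [0,0,-0.011],
  [0,0,-0.01],
  [0,0,0],
], hand=[0.032,0.032,0.032,0.032,0.032], yaw=[0,0,0,0,0])

```text
time_s: 7.8
position: [0.5047, 0.0467, 0.105]
tool_rot: [[-0.067, 0.998, -0.001], [0.998, 0.067, 0.0], [0.0, -0.001, -1.0]]
ft_force: [0.4, 0.4, 0.1]
grip_width: 0.032
gripper_force: 0.0
```

Emit:
jog_arm([
  [0,0,0],
  [0,0,0],
  [0,0,0],
  [0,0,0],
  [0,0,0],
], hand=[0.02,0.01,0.0,0.0,0.0], yaw=[0,0,0,0,0], grip_force=35)

```text
time_s: 8.43
position: [0.5043, 0.0467, 0.1058]
tool_rot: [[-0.067, 0.998, -0.001], [0.998, 0.067, -0.0], [-0.0, -0.001, -1.0]]
ft_force: [-4.7, -0.9, 5.8]
grip_width: 0.0115
gripper_force: 34.5
```

```bash
python3 - <<'E'
import numpy as np
# handle displacement from shut, jig yaw .055; equal-ish steps
r=np.array([-.190,-.012]);prev=r;a=.06
for t in np.linspace(0,np.pi/3,16)[1:]:
    c,s=np.cos(t),np.sin(t); n=np.array([c*r[0]+s*r[1],-s*r[0]+c*r[1]]); d=n-prev;prev=n
    print(t.round(3),[round(d[0]*np.cos(a),4),round(d[0]*np.sin(a),4),round(d[1],4)])
print(prev-r)
E
```

```text
0.07 [np.float64(-0.0004), np.float64(-0.0), np.float64(0.0133)]
0.14 [np.float64(0.0006), np.float64(0.0), np.float64(0.0133)]
0.209 [np.float64(0.0015), np.float64(0.0001), np.float64(0.0132)]
0.279 [np.float64(0.0024), np.float64(0.0001), np.float64(0.0131)]
0.349 [np.float64(0.0033), np.float64(0.0002), np.float64(0.0129)]
0.419 [np.float64(0.0042), np.float64(0.0003), np.float64(0.0126)]
0.489 [np.float64(0.0051), np.float64(0.0003), np.float64(0.0123)]
0.559 [np.float64(0.0059), np.float64(0.0004), np.float64(0.0119)]
0.628 [np.float64(0.0067), np.float64(0.0004), np.float64(0.0115)]
0.698 [np.float64(0.0075), np.float64(0.0005), np.float64(0.011)]
0.768 [np.float64(0.0082), np.float64(0.0005), np.float64(0.0104)]
0.838 [np.float64(0.0089), np.float64(0.0005), np.float64(0.0098)]
0.908 [np.float64(0.0096), np.float64(0.0006), np.float64(0.0092)]
0.977 [np.float64(0.0102), np.float64(0.0006), np.float64(0.0085)]
1.047 [np.float64(0.0108), np.float64(0.0006), np.float64(0.0077)]
[0.0846077  0.17054483]
```

The bar is gripped, so I'll lift along the arc.

Emit:
jog_arm([
  [0,0,0.013],
  [0.001,0,0.013],
  [0.0015,0,0.013],
  [0.0025,0,0.013],
  [0.0035,0,0.013],
], hand=[0,0,0,0,0], yaw=[0,0,0,0,0], grip_force=35)

```text
time_s: 9.05
position: [0.5108, 0.047, 0.1704]
tool_rot: [[-0.067, 0.998, -0.007], [0.998, 0.067, 0.001], [0.001, -0.007, -1.0]]
ft_force: [-9.8, -0.6, -4.0]
grip_width: 0.0119
gripper_force: 34.3
```

Emit:
jog_arm([
  [0.003,0,0.0125],
  [0.0045,0,0.0125],
  [0.006,0,0.012],
  [0.0065,0.0005,0.0115],
  [0.0075,0.0005,0.011],
], hand=[0,0,0,0,0], yaw=[0,0,0,0,0])

```text
time_s: 9.68
position: [0.5381, 0.0485, 0.2305]
tool_rot: [[-0.067, 0.998, -0.007], [0.998, 0.067, 0.001], [0.001, -0.007, -1.0]]
ft_force: [-14.8, 0.4, 2.7]
grip_width: 0.0114
gripper_force: 34.6
```

Emit:
jog_arm([
  [0.0082,0.0005,0.0104],
  [0.0089,0.0005,0.0098],
  [0.0096,0.0005,0.0092],
  [0.0102,0.0005,0.0085],
  [0.01,0.0005,0.0077],
], hand=[0,0,0,0,0], yaw=[0,0,0,0,0])

```text
time_s: 10.3
position: [0.5854, 0.0511, 0.2795]
tool_rot: [[-0.068, 0.998, -0.002], [0.998, 0.068, 0.0], [0.001, -0.002, -1.0]]
ft_force: [-17.9, 1.8, 16.4]
grip_width: 0.0119
gripper_force: 35.3
```

Emit:
jog_arm([
  [0,0,0],
  [0,0,0],
  [0,0,0],
  [0,0,0],
  [0,0,0],
], hand=[0,0,0,0,0], yaw=[0,0,0,0,0])

```text
time_s: 10.92
position: [0.5855, 0.0511, 0.2796]
tool_rot: [[-0.068, 0.998, -0.0], [0.998, 0.068, 0.0], [0.0, -0.0, -1.0]]
ft_force: [-18.3, 2.6, 19.2]
grip_width: 0.0116
gripper_force: 35.7
```

```bash
python3 - <<'E'
from rig import env
import cv2
a=env.get_image("side")[100:320,225:445,::-1]; cv2.imwrite("pics/s4.png",cv2.resize(a,(600,600)))
from h import *
p=env.observe()["position"]; h=W([.6234,-.0041,.055],(.075,.06,.118)); g=p+[0,0,.002]-h
print(p,np.degrees(np.arctan2(g[2],-g[0])+.063),np.hypot(g[2],g[0]))
pose=[.6234,-.0041,.055]
for t in (.9,1.047,1.2):
  for y in(-.0325,.1525):
    x=.075-.154*np.cos(t)+.004*np.sin(t); z=.118+.154*np.sin(t)+.004*np.cos(t)
    print(t,y,((proj("side",W(pose,(x,y,z)))-[225,100])*600/220).round())
E
```

```text
[0.58546373 0.0510845  0.27954841] 59.80034575325518 0.1968342052804402
0.9 -0.0325 [342. 225.]
0.9 0.1525 [204. 144.]
1.047 -0.0325 [364. 204.]
1.047 0.1525 [223. 125.]
1.2 -0.0325 [387. 185.]
1.2 0.1525 [245. 109.]
```

View pics/s4.png

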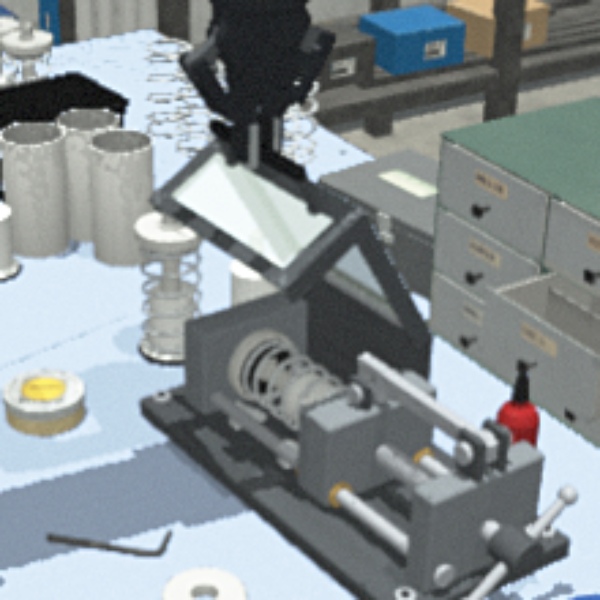

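The guard's top corners are at about (362,210) and (222,128) in the crop, which matches 60°, and the latch is still home. I'll take off some of the squeeze toward the hinge before handing in.

Emit:
jog_arm([
  [-0.001,0,0.001],
  [-0.001,0,0.001],
  [0,0,0],
  [0,0,0],
  [0,0,0],
], hand=[0,0,0,0,0], yaw=[0,0,0,0,0])

```text
time_s: 11.6
position: [0.5846, 0.051, 0.2791]
tool_rot: [[-0.068, 0.998, -0.001], [0.998, 0.068, 0.001], [0.001, -0.001, -1.0]]
ft_force: [-7.1, 3.0, 3.7]
grip_width: 0.0116
gripper_force: 34.6
```

Emit:
jog_arm([
  [0,0,0],
  [0,0,0],
  [0,0,0],
  [0,0,0],
  [0,0,0],
], hand=[0,0,0,0,0], yaw=[0,0,0,0,0])

```text
time_s: 12.22
position: [0.5846, 0.051, 0.2791]
tool_rot: [[-0.068, 0.998, -0.001], [0.998, 0.068, 0.001], [0.001, -0.001, -1.0]]
ft_force: [-7.9, 1.7, 3.5]
grip_width: 0.0116
gripper_force: 34.6
```

Forces are low and steady, so I'm handing in.

```bash
python3 -c "
from rig import env
print(env.close_job())"
```

```text
the job is handed in; nothing more can be done
None
```

The latch is home on the cross pin and the gripper is holding the guard steady at about 60°; the job is handed in after 12 s of robot time, with no verdict returned.

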